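Stopper the conical flask

TASK

Close the open conical glass flask with the rubber stopper that fits its mouth: set it in from above, narrow end down, until its collar rests flat on the rim, and let go. Leave the flask standing where it is, and leave the larger stopper, which is too wide for the mouth, where it is.

Things in the scene. Friction and masses are not known exactly. Their poses are not given: they have to be found in the camera images.
- stopper: Smaller of two dark rubber stoppers, loose, about 60 g, 56 mm tall, standing on its narrow foot, nearer the robot than the flask. From below: tapered plug 26 mm long, 24 mm across at the foot, 34 at its top; collar 50 mm across, 6 thick; round grip 30 mm across at heights 32 to 56 mm, to grasp from above at any yaw. Origin: centre of the foot; z up its axis.
- stopper_collar (a point): On the axis of the smaller stopper, at the underside of its collar, 26 mm above the foot. This point comes level with the flask's rim when the stopper is home.
- big_stopper: The larger dark rubber stopper, to the left or right of the smaller one, 56 mm tall: plug 46 to 58 mm across, collar 70 mm, grip 40 mm. Too wide for the flask; leave it alone. Origin: centre of the foot; z up.
- flask: Open wide-necked conical flask of clear glass, empty, about 250 g, standing free on the table. 100 mm tall, 84 mm across near the base; straight neck from 62 mm height up, 46 mm across outside, 40 mm inside; rim slightly flared, 49 mm outside, 43 mm inside. Origin: centre of the underside; z up.
- flask_mouth (a point): Centre of the flask's mouth, level with the top of the rim, 100 mm above the flask's underside.
There are look-alikes about, which are no part of the job. Leave any yellow look-alike of the stopper alone.

How it is judged:
By the outcome, as a careful person would: the job done as asked, in the order asked, and still so for the second after the job is handed in, with the robot touching nothing.
It also fails if it takes over 38 s, if anything falls off the work surface, if the arm or the gripper's body presses on something with over 40 N, if the wrist force passes 120 N, or if a joint passes its speed limit or range.

ROBOT

A 7-joint arm with a two-finger parallel gripper is mounted at the origin on a cart in front of the work surface, level with it; the furniture and walls round the work are solid. World frame = base frame: x ahead of the robot, y to its left, z up, the work surface at z = 0. Lengths are in m, angles in rad, forces in N, time in s.
With the tool pointing down it reaches from about 0.425 to 0.925 m from the base axis. Payload 6.8 kg.
Tool frame: the origin (TCP) lies between the finger pads; the fingertips stand 22 mm ahead of it and the grasp point (between the pads) lies 3 mm ahead of it; z points along the fingers, y is the direction in which the jaws open and shut (so a half turn about z gives the same grasp; the last joint's range is limited). The gripper opens to 85 mm and grips with 20 to 120 N. Pads are 22 mm wide; open, the fingers measure 114 mm over their backs; the gripper's body (76 mm by 85 mm) begins 54 mm behind the grasp point. The pads swing forward as they close: fully open they stand 13 mm farther back than shut.
Start: joints at [-1.413, 0.477, 0.022, 1.555, -0.011, 1.109, -0.083], TCP at [0.177, 0.651, 0.253] pointing down, gripper open.
Joint ranges: [-2.96, 2.96], [-0.34, 2.1], [-1.41, 1.46], [0.24, 2.44], [-1.37, 4.51], [0.17, 1.92], [-2.96, 2.96]. Speed limits (rad/s): [2.39, 2.39, 3.14, 3.14, 3.14, 3.14, 3.14].

INTERFACE

Orientations are given as a unit quaternion [w, x, y, z].
In Python, from station import bot gives the robot as it stands. The module is installed in compiled form; this text tells all that it offers.
- The arm moves only by the tool drive_tool, never from a script. Its argument "series" is one flat list of numbers, 7 for each row, row after row: the opening, from -1 (shut) to 1 (fully open), then the shift along the tool's x, y, z in mm, then the turn, a rotation vector about the tool's x, y, z in rad. In form: [jaw, x, y, z, wx, wy, wz, jaw, x, y, z, wx, wy, wz, ...]. A call has 1 to 12 rows; each row shifts and turns the commanded pose from where the row before left it, along the tool's axes as they then stand; what a row does not reach is not made up. A row lasts 1/8 s, in which the tool goes at most 62.5 mm and 10.7 degrees, less where a joint would pass 70% of its speed; a pose out of reach is approached as far as the arm can. A call with a gripper value outside its range is refused whole. The fingers move at their own pace and stop on an object; "force" is the grip in N (left out, the last holds). Time passes only in rows, so rows that do not move let the fingers close. It gives the time, the measured TCP pose, the force and the opening at its end, in the units of the state.
- bot.get_obs(): the state, without advancing time (a new reading comes with each control period).
- bot.read_camera(name): name is "side" or "top"; returns a dict with "pixels" (384x512x3 uint8, blue, green, red), "camera_matrix" (3x3 intrinsics, pixels), "rvec" (rotation vector, rad) and "tvec" (3), from world to camera coordinates, as OpenCV has them. Camera axes: x right, y down, z forward; pixel columns grow to the right and rows downward; lengths in m; the calibration is good to about 2 mm. A picture is of the moment at which its call begins. There is no depth.
- bot.hand_in(): hands the job in, once; it reports no verdict.
The state is a dict: "t": time; "q": joint angles; "joint_vel": joint speeds; "joint_torque": joint torques, N m; "eef_pos": TCP position; "tool_rot": TCP orientation; "contact_force": force on the tool from outside, world axes, zero at the start; "torque": the same for the moment, N m; "gripper_width": opening from 0.0 (shut) to 1.0 (fully open).
Only numpy, scipy, OpenCV 4.12 (cv2) and the standard library are available. Lean on these libraries where they do the work, as an engineer would, in place of code of your own. Each camera call takes 0.05 s, during which the arm holds its last target. There are 200 camera calls.

## Working session

There is one attempt and no reset: what is moved stays moved. The work goes in short steps, Python scripts to look and compute and a tool call to move; the robot and the scene stay as the last step left them, time stands still between calls to the robot, and variables do not carry over. Pictures are saved under pics/ and viewed, about 8 in all and at most 12, crops included, and the job is handed in when it is done.

Besides the shell and the picture viewer there is one more tool, called after "Request:" in YAML: its name, and indented under it one key for each argument. drive_tool: Moves the arm, as the interface text tells. Its arguments: {"type":"object","properties":{"series":{"type":"array"},"force":{"type":"number"}},"required":["series"]}

```bash
mkdir -p pics; cat > h.py <<'E'
import numpy as np, cv2
from station import bot
def cam(n):
    d=bot.read_camera(n); R=cv2.Rodrigues(np.array(d["rvec"],float))[0]
    return d["pixels"],np.array(d["camera_matrix"],float),R,np.array(d["tvec"],float).ravel()
def at_z(c,uv,z):
    _,K,R,t=c; r=R.T@np.linalg.solve(K,[uv[0],uv[1],1]); o=-R.T@t
    return o+r*(z-o[2])/r[2]
def proj(c,p):
    _,K,R,t=c; return cv2.projectPoints(np.array(p,float).reshape(-1,3),R,t,K,None)[0].reshape(-1,2)
E
python3 - <<'E'
from h import *
s=bot.get_obs();print({k:np.round(v,3) for k,v in s.items()})
for n in("top","side"):
    c=cam(n);cv2.imwrite(f"pics/{n}0.png",cv2.resize(c[0],(800,600)));print(n,-c[2].T@c[3],c[1].diagonal(),c[2][2])
E
```

```text
{'t': np.float64(0.0), 'q': array([-1.413,  0.478,  0.022,  1.556, -0.012,  1.109, -0.083]), 'joint_vel': array([ 0.   ,  0.001, -0.001, -0.001, -0.001,  0.002, -0.001]), 'joint_torque': array([ 0.0000e+00, -5.9645e+01,  1.6080e+00, -2.8120e+01,  1.2000e-02,
        9.0000e-03, -0.0000e+00]), 'eef_pos': array([0.177, 0.651, 0.252]), 'tool_rot': array([-0.   ,  0.133,  0.991, -0.001]), 'contact_force': array([-0.4  , -0.007, -0.448]), 'torque': array([-0.02 , -0.002, -0.013]), 'gripper_width': np.float64(1.002)}
top [ 0.41217252 -0.15502884  1.09472449] [386.86448793 386.86448793   1.        ] [ 0.1062757 -0.0062427 -0.9943171]
side [0.54470855 0.87125052 0.78139272] [461.31453429 461.31453429   1.        ] [-0.03566531 -0.83359624 -0.55122164]
```

View pics/top0.png

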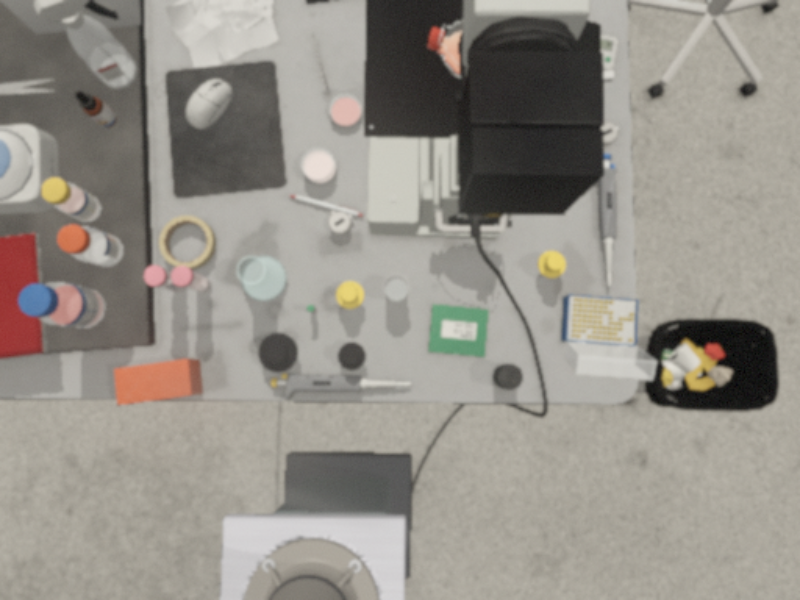

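View pics/side0.png

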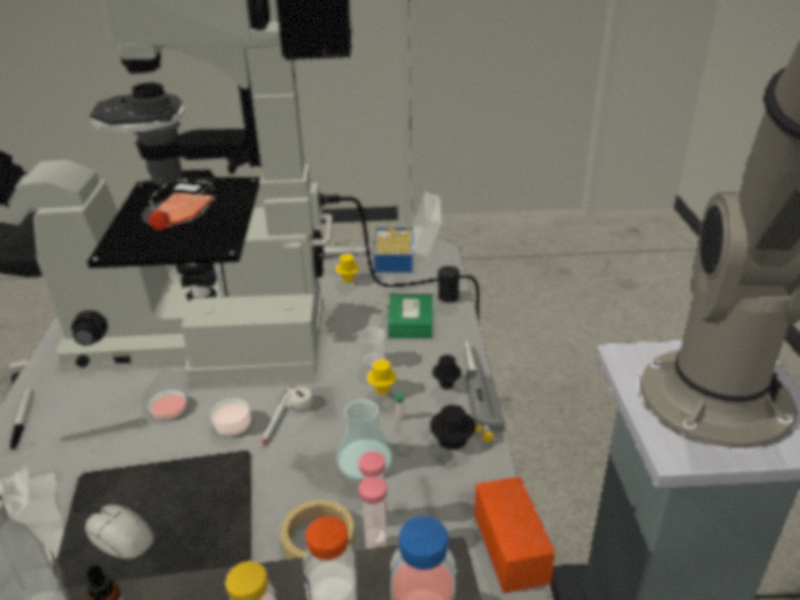

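The top view shows these candidates (in 800x600 pixels):
- dark stopper at (351,356), smaller
- dark stopper at (277,352), larger
- black can at (508,377)
- yellow look-alikes at (350,294) and (552,264)
- flask at (262,275), with a small clear beaker at (397,290)

In the side view, the small stopper is at (446,371), the big one at (453,427) and the flask mouth at about (361,412). I choose (351,356) and will check it in a close crop.

```bash
python3 - <<'E'
from h import *
a=cam("top");b=cam("side")
A=cv2.resize(a[0][150:250,140:270],None,fx=6,fy=6,interpolation=cv2.INTER_CUBIC)[:, :780]
B=cv2.resize(b[0][215:315,200:330],None,fx=6,fy=6,interpolation=cv2.INTER_CUBIC)
cv2.imwrite("pics/tc.png",A);cv2.imwrite("pics/sc.png",B)
E
```

```text
(no output)
```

View pics/tc.png

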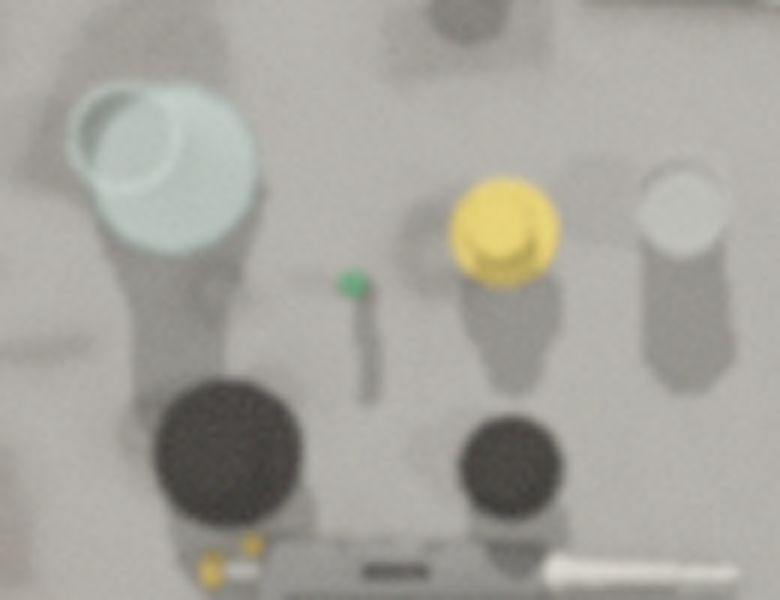

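View pics/sc.png

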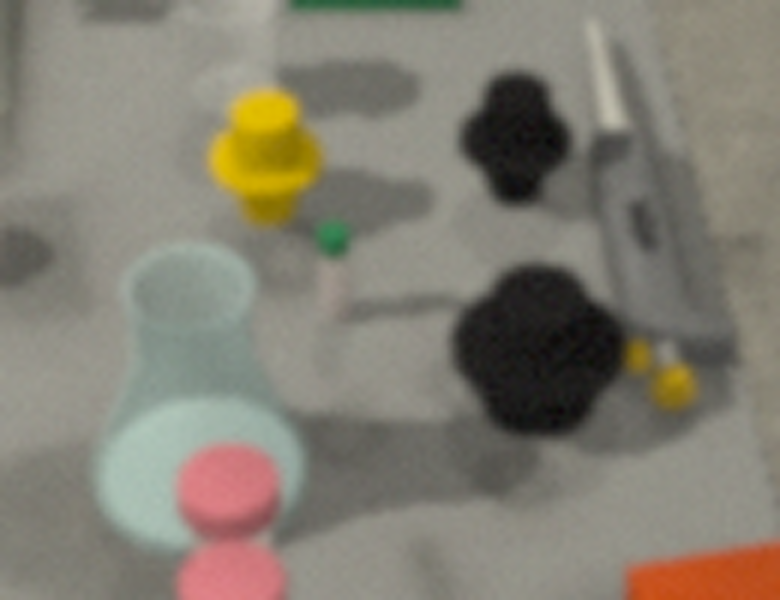

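The top crop shows the small stopper's collar disc at (511,467) and the flask rim at (126,138). In the side crop the collar is at (515,137) and the rim ellipse at (190,286). Both show the chosen stopper standing upright with a narrow plug, so the choice holds.

```bash
python3 - <<'E'
from h import *
a=cam("top");b=cam("side")
f=lambda x,y,o:((x+.5)/6-.5+o[0],(y+.5)/6-.5+o[1])
T=lambda x,y,z:np.round(at_z(a,f(x,y,(140,150)),z),4)
S=lambda x,y,z:np.round(at_z(b,f(x,y,(200,215)),z),4)
print("stopper",T(511,467,.032),"edges",T(459,467,.032),T(563,467,.032),"side",S(515,137,.029),S(461,137,.029),S(569,137,.029),"top",S(517,87,.056))
print("mouth",T(126,138,.1),T(69,138,.1),T(183,138,.1),"side",S(190,286,.1),S(124,286,.1),S(256,286,.1))
print("base",T(174,168,.01)); print("big",T(229,453,.032),"yel",T(505,232,.03),"green",T(353,284,.05))
print("side near/far rim",S(190,244,.1),S(190,328,.1))
# silhouettes by threshold
g=a[0][215:240,210:240].max(2)<95; ys,xs=np.nonzero(g); print(xs.mean()+210,ys.mean()+215,len(xs),f(511,467,(140,150)))
from scipy.spatial.transform import Rotation as Ro
q=bot.get_obs()["tool_rot"];print(np.round(Ro.from_quat(np.roll(q,-1)).as_matrix(),3))
E
```

```text
stopper [ 0.4335 -0.0626  0.032 ] edges [ 0.4333 -0.0389  0.032 ] [ 0.4338 -0.0863  0.032 ] side [ 0.4324 -0.0631  0.029 ] [ 0.4557 -0.0649  0.029 ] [ 0.4092 -0.0613  0.029 ] top [ 0.432  -0.0634  0.056 ]
mouth [0.5722 0.1009 0.1   ] [0.5719 0.1256 0.1   ] [0.5725 0.0763 0.1   ] side [0.571  0.1026 0.1   ] [0.5952 0.1008 0.1   ] [0.5468 0.1044 0.1   ]
base [0.5727 0.101  0.01  ]
big [0.4385 0.066  0.032 ] yel [ 0.5417 -0.0574  0.03  ] green [0.5148 0.0089 0.05  ]
side near/far rim [0.5708 0.0792 0.1   ] [0.5712 0.1251 0.1   ]
224.685 227.705 200 (224.75, 227.41666666666669)
[[-0.965  0.263 -0.   ]
 [ 0.263  0.965 -0.001]
 [-0.    -0.001 -1.   ]]
```

The two cameras agree within 2 mm. The stopper is at (0.433,-0.063) and the mouth at (0.5715,0.1018). I start by squaring the tool to the world axes and travelling toward the stopper.

Request:
drive_tool:
  series: [1, 0, 0, 0, 0, 0, -0.133, 1, 0, 0, 0, 0, 0, -0.133, 1, -40, -42, 0, 0, 0, 0, 1, -40, -42, 0, 0, 0, 0, 1, -40, -42, 0, 0, 0, 0, 1, -40, -42, 0, 0, 0, 0, 1, -40, -42, 0, 0, 0, 0, 1, -40, -42, 0, 0, 0, 0, 1, 0, 0, 0, 0, 0, 0, 1, 0, 0, 0, 0, 0, 0]
  force: 30

```text
t: 1.55
eef_pos: [0.4171, 0.3996, 0.2534]
tool_rot: [-0.0, 0.0, 1.0, 0.0]
contact_force: [-1.5, 0.6, 0.2]
gripper_width: 1.003
```

Request:
drive_tool:
  series: [1, -2, -51.5, 11, 0, 0, 0, 1, -2, -51.5, 11, 0, 0, 0, 1, -2, -51.5, 11, 0, 0, 0, 1, -2, -51.5, 11, 0, 0, 0, 1, -2, -51.5, 11, 0, 0, 0, 1, -2, -51.5, 11, 0, 0, 0, 1, -2, -51.5, 11, 0, 0, 0, 1, -2, -51.5, 11, 0, 0, 0, 1, 0, -51, 11, 0, 0, 0, 1, 0, 0, 0, 0, 0, 0, 1, 0, 0, 0, 0, 0, 0]

```text
t: 2.92
eef_pos: [0.4338, -0.062, 0.1543]
tool_rot: [0.0, -0.001, 1.0, 0.0]
contact_force: [1.5, -0.1, 0.4]
gripper_width: 1.004
```

Request:
drive_tool:
  series: [1, 0.5, -1, 25, 0, 0, 0, 1, 0, 0, 25, 0, 0, 0, 1, 0, 0, 20, 0, 0, 0, 1, 0, 0, 15, 0, 0, 0, 1, 0, 0, 11, 0, 0, 0, 1, 0, 0, 0, 0, 0, 0]

```text
t: 3.68
eef_pos: [0.4327, -0.0642, 0.0579]
tool_rot: [-0.001, -0.001, 1.0, 0.0]
contact_force: [0.4, -0.2, -0.2]
gripper_width: 0.999
```

```bash
python3 - <<'E'
from h import *
print(bot.get_obs()["eef_pos"])
b=cam("side");cv2.imwrite("pics/s1.png",cv2.resize(b[0][190:290,220:350],None,fx=5,fy=5,interpolation=cv2.INTER_CUBIC))
E
```

```text
[ 0.43274536 -0.0641582   0.05786064]
```

View pics/s1.png

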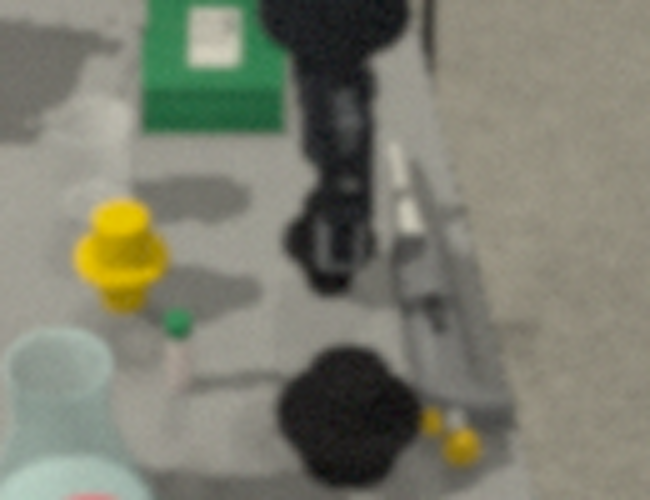

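The gripper straddles the stopper: the finger is at about (338,240) over the collar, which spans 285–375. Nothing else is touched, so I close and lift slightly.

Request:
drive_tool:
  series: [-1, 0, 0, 0, 0, 0, 0, -1, 0, 0, 0, 0, 0, 0, -1, 0, 0, 0, 0, 0, 0, -1, 0, 0, 0, 0, 0, 0, -1, 0, 0, 0, 0, 0, 0, -1, 0, 0, 0, 0, 0, 0, -1, 0, 0, 0, 0, 0, 0, -1, 0, 0, 0, 0, 0, 0]
  force: 40

```text
t: 4.72
eef_pos: [0.4333, -0.0646, 0.0586]
tool_rot: [0.0, -0.0, 1.0, 0.0]
contact_force: [-1.3, 0.4, 6.1]
gripper_width: 0.337
```

Request:
drive_tool:
  series: [-1, 0, 0, -15, 0, 0, 0, -1, 0, 0, -30, 0, 0, 0, -1, 0, 0, -40, 0, 0, 0, -1, 0, 0, -40, 0, 0, 0, -1, 0, 0, 0, 0, 0, 0, -1, -28, 33, 0, 0, 0, 0, -1, -28, 33, 0, 0, 0, 0, -1, -28, 33, 0, 0, 0, 0, -1, -28, 33, 0, 0, 0, 0, -1, -26, 34, 0, 0, 0, 0, -1, 0, 0, 0, 0, 0, 0, -1, 0, 0, 0, 0, 0, 0]

```text
t: 6.22
eef_pos: [0.5699, 0.1006, 0.1824]
tool_rot: [-0.001, 0.0, 1.0, -0.001]
contact_force: [0.1, -0.3, 0.1]
gripper_width: 0.334
```

```bash
python3 - <<'E'
from h import *
s=bot.get_obs();print(s["eef_pos"],s["gripper_width"],s["contact_force"])
b=cam("side");B=b[0][190:310,180:280]
cv2.imwrite("pics/s2.png",cv2.resize(B,None,fx=5,fy=5,interpolation=cv2.INTER_CUBIC))
p=s["eef_pos"]; f=lambda w:np.round((w-[180,190]+.5)*5-.5,1)
print("pred foot,collar",f(proj(b,[p-[0,0,.0585],p-[0,0,.0325],p-[0,0,.0265]])),"mouth",f(proj(b,[.5715,.1018,.1])))
E
```

```text
[0.56991503 0.10060895 0.18239927] 0.33373437480699897 [ 0.0562529  -0.28526879  0.11547985]
pred foot,collar [[258.  318.7]
 [255.1 272.3]
 [254.4 261.4]] mouth [[257.1 362.1]]
```

View pics/s2.png

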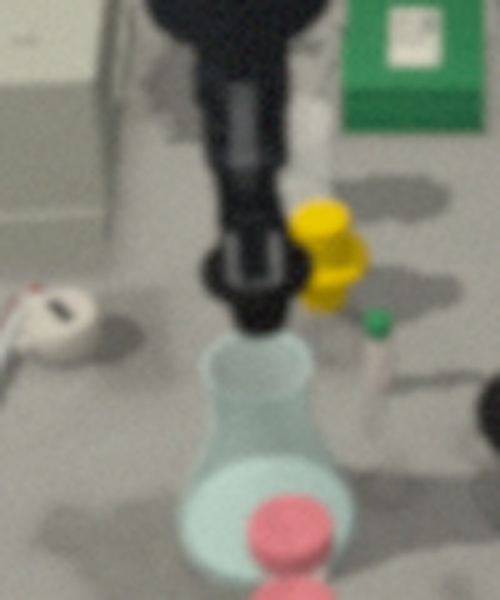

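The stopper hangs upright. Its collar spans columns 203–310 and the rim 201–312, with the foot at (259,320). After allowing for the camera's slant I shift about +2 mm in x and +1 mm in y, then lower.

Request:
drive_tool:
  series: [-1, -2, 1, 0, 0, 0, 0, -1, 0, 0, 10, 0, 0, 0, -1, 0, 0, 10, 0, 0, 0, -1, 0, 0, 10, 0, 0, 0, -1, 0, 0, 8, 0, 0, 0, -1, 0, 0, 4, 0, 0, 0, -1, 0, 0, 0, 0, 0, 0, -1, 0, 0, 0, 0, 0, 0]

```text
t: 7.28
eef_pos: [0.5732, 0.1024, 0.1416]
tool_rot: [0.0, -0.0, 1.0, 0.0]
contact_force: [-0.8, -0.7, -0.7]
gripper_width: 0.331
```

```bash
python3 - <<'E'
from h import *
s=bot.get_obs();print(s["eef_pos"],s["gripper_width"],s["contact_force"],s["torque"])
b=cam("side");B=b[0][215:310,190:270]
cv2.imwrite("pics/s3.png",cv2.resize(B,None,fx=6,fy=6,interpolation=cv2.INTER_CUBIC))
E
```

```text
[0.57315542 0.10244343 0.14159111] 0.33120153967241706 [-0.77024129 -0.69107753 -0.72473673] [-0.01151981 -0.02437175  0.00852732]
```

View pics/s3.png

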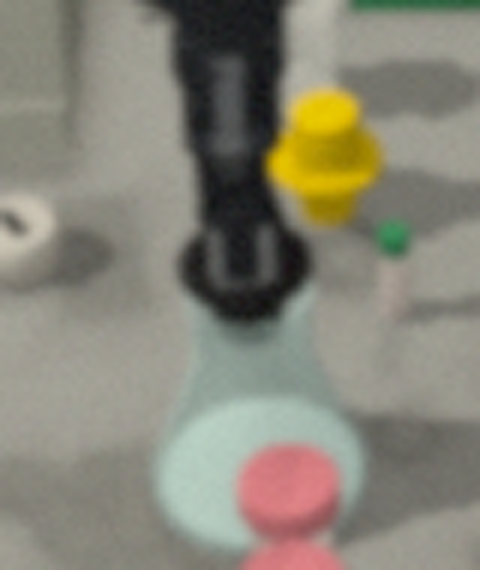

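The plug is inside the mouth with about 9 mm to go, and the force is near zero. The collar centre at (245,270) is roughly 1 mm too far in +x, so I trim that and lower gently.

Request:
drive_tool:
  series: [-1, 1, 0, 2, 0, 0, 0, -1, 0, 0, 2, 0, 0, 0, -1, 0, 0, 2, 0, 0, 0, -1, 0, 0, 1.5, 0, 0, 0, -1, 0, 0, 0, 0, 0, 0, -1, 0, 0, 0, 0, 0, 0]

```text
t: 8.07
eef_pos: [0.5719, 0.1023, 0.1338]
tool_rot: [0.0, -0.0, 1.0, 0.0]
contact_force: [0.5, 0.2, -0.7]
gripper_width: 0.335
```

Request:
drive_tool:
  series: [-1, 0, 0, 0.7, 0, 0, 0, -1, 0, 0, 0, 0, 0, 0, -1, 0, 0, 0, 0, 0, 0]

```text
t: 8.45
eef_pos: [0.5721, 0.1024, 0.1334]
tool_rot: [0.0, -0.0, 1.0, 0.0]
contact_force: [-0.9, -0.3, 3.8]
gripper_width: 0.333
```

Contact shows about 4 N upward, so the collar is on the rim. I open partway and retreat straight up.

Request:
drive_tool:
  series: [0, 0, 0, 0, 0, 0, 0, 0.2, 0, 0, 0, 0, 0, 0, 0.3, 0, 0, 0, 0, 0, 0, 0.3, 0, 0, 0, 0, 0, 0, 0.3, 0, 0, 0, 0, 0, 0, 0.3, 0, 0, -15, 0, 0, 0, 0.3, 0, 0, -30, 0, 0, 0, 0.3, 0, 0, -40, 0, 0, 0, 0.3, 0, 0, -40, 0, 0, 0, 0.3, 40, 0, -10, 0, 0, 0, 0.3, 40, -40, 0, 0, 0, 0, 0.3, 40, -40, 0, 0, 0, 0]

```text
t: 9.95
eef_pos: [0.451, 0.0216, 0.2693]
tool_rot: [0.001, -0.001, 1.0, 0.0]
contact_force: [-0.1, -0.9, 0.4]
gripper_width: 0.652
```

```bash
python3 - <<'E'
from h import *
s=bot.get_obs();print(s["t"],s["eef_pos"],s["gripper_width"],s["contact_force"])
f=lambda w,o,k:np.round((w-o+.5)*k-.5,1)
a=cam("top");b=cam("side")
A=cv2.resize(a[0][150:250,140:235],None,fx=4,fy=4,interpolation=cv2.INTER_CUBIC);B=cv2.resize(b[0][215:315,200:300],None,fx=4,fy=4,interpolation=cv2.INTER_CUBIC)
cv2.imwrite("pics/end.png",np.hstack([A,B]))
P=[[.5715,.1018,.1],[.5715,.1018,.106],[.5715,.1018,.13]]
print(f(proj(a,P),[140,150],4),f(proj(b,P),[200,215],4)+[380,0])
E
```

```text
9.95 [0.45102108 0.02155852 0.26926016] 0.6523725075129966 [-0.0702722  -0.94024312  0.42366035]
[[82.5 92.9]
 [80.1 91.4]
 [70.4 85.2]] [[505.5 189.6]
 [505.  181.3]
 [502.9 147.8]]
```

View pics/end.png

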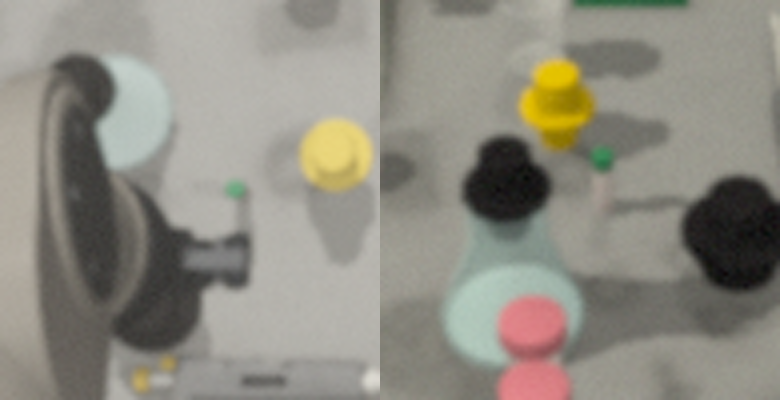

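The side view shows the stopper seated and level. Its collar is centred at (506,184) against a predicted (505,181), and the grip top is at (504,148) against (503,148). The flask base is at (513,314), where it was before, and the big and yellow stoppers have not moved.

```bash
python3 -c "
from station import bot
print(bot.hand_in())"
```

```text
the job is handed in; nothing more can be done
None
```

The flask is closed. I set the smaller dark stopper into its mouth narrow end down, released it, and handed the job in at about 10 s of the 38 s allowed.

- **Seating:** lowering stopped at about 4 N of contact, at the height expected for the collar on the rim. After release the side view showed the stopper upright, with its collar level and within about 1–2 mm of where it should sit.
- **Everything else:** the flask stood where it was, and the big stopper and the nearby yellow one were unmoved. The arm was clear of everything.
- **Not confirmed:** in the last top view the arm hid part of the stopper, so the final check rests on the side camera and the contact force. No check failed or disagreed.

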